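# Level the pantry shelf

## Robot

A 7-joint arm with a two-finger parallel gripper is mounted at the origin on the work surface. World frame = base frame: x ahead of the robot, y to its left, z up, the work surface at z = 0. Lengths are in mm, angles in rad, forces in N, time in s.
With the tool pointing down it reaches from about 400 to 850 mm from the base axis. Payload 10.4 kg.
Tool frame: the origin (TCP) lies at the very end of the fingers, on their centre line; the grasp point (between the pads) lies 19 mm behind it; z points along the fingers, y is the direction in which the jaws open and shut (so a half turn about z gives the same grasp; the last joint's range is limited). The gripper opens to 87 mm and grips with 3 to 60 N. Pads are 19 mm wide; open, the fingers measure 117 mm over their backs; the gripper's body (75 mm by 190 mm) begins 51 mm behind the grasp point.
Start: joints at [-1.226, 0.332, -0.065, 1.46, 0.022, 1.35, -0.088], TCP at [224.716, 583.228, 222.576] pointing down, gripper open.
Joint ranges: [-2.6, 2.6], [-0.5, 2.12], [-1.47, 1.34], [0.16, 2.42], [-1.27, 4.41], [0.06, 2.06], [-2.6, 2.6]. Speed limits (rad/s): [2.22, 2.22, 2.79, 2.79, 3.14, 3.14, 3.14].

## Interface

Orientations are given as a 3x3 rotation matrix whose columns are the frame's x, y, z axes.
In Python, from workcell import r gives the robot as it stands.
- The arm moves only by the tool send_rows, never from a script. Its argument "commands" is a list that holds one entry, the list of rows, each a list of 7 numbers: the shift along the world's x, y, z in m, then the turn, a rotation vector about the world's x, y, z in rad, then the opening, from 0 (shut) to 1 (fully open). A call has 1 to 10 rows; each row is the pose to reach, as a shift and turn from the pose commanded when the call began; what a row does not reach only later rows make up. A row lasts 1/10 s, in which the tool goes at most 50 mm and 8.59 degrees, less where a joint would pass 70% of its speed; a pose out of reach is approached as far as the arm can. A call with a gripper value outside its range is refused whole. The fingers move at their own pace and stop on an object; the grip force is fixed at half the most. Time passes only in rows, so rows that repeat a pose let the fingers close. It gives the time, the measured TCP pose, the force and the opening at its end, in the units of the state.
- r.get_obs(): the state, without advancing time (a new reading comes with each control period).
- r.snapshot(name): name is "scene" or "top" or "wrist"; returns the picture (400x640x3 uint8, blue, green, red); there is no depth.
- r.calibration(name): a dict with "intrinsics" (3x3 intrinsics, pixels), "distortion" ([k1, k2, p1, p2, k3] as OpenCV has them; the pictures are not rectified), "R" (3x3) and "t" (3): a world point X has camera coordinates R X + t. Camera axes: x right, y down, z forward; pixel columns grow to the right and rows downward; lengths in mm; the calibration is good to about 2 mm. A picture is of the moment at which its call begins: read the wrist's pose just before it. calibration takes no time and is no camera call; for the wrist camera it gives the pose at the moment of the call.
- r.sign_off(): hands the job in, once; it reports no verdict.
Trained networks look in the newest picture that a camera, given by its name, has taken for a name from the list of things; names that differ only in an ending like _2 or _b are one class to them, and where a whole thing is asked for, a point or a joint stands for the part that bears it (a point fixed in the world has none). Each returns a list of dicts, best first, with "conf" (0 to 1); they miss things now and then, are a little off and sometimes report something else, mostly with a low value. They report only what shows in the picture. A call takes as long as a camera call.
- r.search_frame(thing, camera): "extent" ([left, top, right, bottom] in pixels, round what is visible of it).
The state is a dict: "clock": time; "q": joint angles; "joint_velocities": joint speeds; "tau": joint torques, N m; "tool_pos": TCP position; "tcp_rot": TCP orientation; "ft_force": force on the tool from outside, world axes, zero at the start; "ft_torque": the same for the moment, N m; "width": finger opening in mm.
Only numpy, scipy, OpenCV 4.12 (cv2) and the standard library are available. Lean on these libraries where they do the work, as an engineer would, in place of code of your own. Each camera call takes 0.05 s, during which the arm holds its last target. There are 200 camera calls.

## Task

Gently stand the yellow spirit level lengthwise on the low stone shelf, upright and clear of the brass knob, and let go of it: its bubble will show that the shelf slopes. Then turn the brass knob of the levelling foot until the bubble lies wholly between the two black lines, leave the knob, and press the level down onto the shelf by its black thumb pad, about half way down, with the bubble still centred. Finish while still pressing; do not let go at the end, never lay the level over, and leave the things standing around where they are.

Things in the scene. Friction and masses are not known exactly. Their poses are not given: they have to be found in the camera images.
- level: Yellow spirit level with black ends: a bar 180 mm long (x), 24 mm wide (y), 36 mm tall (z; 50 mm at the pad), 0.36 kg. Origin: centre of its underside. Starts upright on the counter. Grip its solid middle across the width, up to 30 mm above the underside; the green vial with bubble and two black lines is in its top, 52 mm from the middle towards +x, 50 mm long. Reads the same either way round.
- pad_top (a point): Centre of the top face of the level's round black thumb pad, 28 mm across, sprung on a steel stem over the level's middle: 50 mm above the level's underside when free. The place to press.
- pad (a joint): How far the thumb pad is pressed down, m: 0 free, 0.008 at its stop. Spring 1.5 N per mm, so 6 N half way, 12 N fully down. It springs back when let go.
- bubble (a joint): Place of the pale bubble in the vial along the level's +x, m; 0 = midway between the lines. It moves to the higher end, about 0.64 mm per mrad of slope, settles in 0.7 s, stops at 13 mm. Bubble 13 mm long, clear gap of the lines 17 mm: wholly between them within 2 mm of 0. On the shelf it first stands 5 to 12 mm off.
- shelf_spot (a point): On the top face of the dark stone shelf, where the level's middle best stands, about 84 mm above the counter. Board 140 mm wide (this frame's x), 380 mm long (y), 18 mm thick, z up from its face. It reaches 150 mm from here to +y and 230 mm to -y; the knob's axis is at y = -190 mm. Fixed posts carry the +y end, the levelling foot the -y end.
- foot_knob (a point): On the axis of the foot's round knurled brass knob, 18 mm above the board. Knob 38 mm across, 3 to 33 mm above the board, axis upright. Clockwise from above raises this end of the shelf, 2 mm per rad; the bubble shifts 4.1 mm per rad towards the knob. Anticlockwise lowers it. It starts 1.3 to 2.9 rad too low and turns 1.8 rad past level. Stiff (0.1 N m), stays as left, even under load.
- flask: white steel drinking flask with black cap, 72 mm across, 220 mm tall; stands on the counter, not to be disturbed. Origin: centre of its underside.
- wine: dark green wine bottle, red cap, 74 mm across, 235 mm tall; stands on the counter, not to be disturbed. Origin: centre of its underside.
- jar: amber jar with brass lid, 84 mm across, 120 mm tall; stands on the counter, not to be disturbed. Origin: centre of its underside.
- mug: blue mug, 76 mm across, 85 mm tall; stands on the counter, not to be disturbed. Origin: centre of its underside.
- bowl: dark metal bowl, 120 mm across, 55 mm tall; stands on the counter, not to be disturbed. Origin: centre of its underside.
- gift: pale gift box, 80 x 80 x 60 mm; stands on the counter, not to be disturbed. Origin: centre of its underside.

How it is judged (in metres and radians):
On the way, in this order (a step that is already met when the one before it is completed fails the run):
1. the level stands lengthwise on the shelf, let go, and its bubble shows the slope (more than 3 mm off) (x of level in the frame of shelf_spot between -0.045 and 0.045 m and z of level in the frame of shelf_spot between -0.005 and 0.005 m and y of level in the frame of shelf_spot between -0.065 and 0.075 m and angle between the x axis of level and the y axis of shelf_spot, either way round below 0.2 rad and angle between level's own z axis and vertical below 0.1 rad and contact force between each of the arm, the fingers and level below 0.3 N and (value of joint bubble above 0.003 m or value of joint bubble below -0.003 m)), for 0.2 s.
2. the shelf is level: the bubble rests wholly between the lines, with the level standing untouched on the shelf (x of level in the frame of shelf_spot between -0.045 and 0.045 m and z of level in the frame of shelf_spot between -0.005 and 0.005 m and y of level in the frame of shelf_spot between -0.065 and 0.075 m and angle between the x axis of level and the y axis of shelf_spot, either way round below 0.2 rad and angle between level's own z axis and vertical below 0.1 rad and contact force between each of the arm, the fingers and level below 0.3 N and value of joint bubble between -0.002 and 0.002 m), for 0.4 s.
At the end, for the whole second after the job is handed in: The arm presses the level on the shelf by its pad (pad over 2 mm down, 6.5 to 30 N level on shelf, weight included), hand 70 mm or more from knob; bubble within 2 mm; level upright and lengthwise within 0.2 rad, middle within 45 mm across, -65 to 75 mm along, of the shelf spot (x of level in the frame of shelf_spot between -0.045 and 0.045 m and z of level in the frame of shelf_spot between -0.005 and 0.005 m and y of level in the frame of shelf_spot between -0.065 and 0.075 m and angle between the x axis of level and the y axis of shelf_spot, either way round below 0.2 rad and angle between level's own z axis and vertical below 0.1 rad and value of joint bubble between -0.002 and 0.002 m and contact force between level and stand between 6.5 and 30 N and contact force between the fingers and level above 2 N and value of joint pad above 0.002 m and horizontal distance between the grasp point and foot_knob above 0.07 m); the arm keeps its last pose, push and grip.
It fails at once if the level is pressed onto the shelf with more than 60 N (contact force between level and stand above 60 N).
It fails at once if the level is laid or knocked over (angle between level's own z axis and vertical above 0.7 rad).
It fails at once if something standing around is moved over 30 mm or tipped (distance of any of flask, wine, jar, mug, bowl, gift from where it was at the start of the episode above 0.03 m or angle between any of flask, wine, jar, mug, bowl, gift's own z axis and vertical above 0.3 rad).
It also fails if it takes over 67 s, if anything falls off the work surface, if the arm or the gripper's body presses on something with over 40 N, if the wrist force passes 120 N, or if a joint passes its speed limit or range.

## Working session

There is one attempt and no reset: what is moved stays moved. The work goes in short steps, Python scripts to look and compute and a tool call to move; the robot and the scene stay as the last step left them, time stands still between calls to the robot, and variables do not carry over. Pictures are saved under pics/ and viewed, about 8 in all and at most 12, crops included, and the job is handed in when it is done.

Besides the shell and the picture viewer there is one more tool, called after "Request:" as a command line: name --argument value ..., lists and objects as JSON in quotes. send_rows: Moves the arm, as the interface text tells. Its arguments: {"type":"object","properties":{"commands":{"type":"array"}},"required":["commands"]}

```bash
mkdir -p pics; cat > h.py <<'E'
from workcell import r
import numpy as np, cv2
def ray(cam,px,cal=None):
    c=cal or r.calibration(cam);K=np.array(c["intrinsics"],float);d=np.array(c["distortion"],float)
    R=np.array(c["R"],float);t=np.array(c["t"],float).ravel()
    u=cv2.undistortPoints(np.array(px,float).reshape(-1,1,2),K,d).reshape(-1,2)
    return -R.T@t, np.c_[u,np.ones(len(u))]@R
def atz(cam,px,z,cal=None):
    o,v=ray(cam,px,cal); return o+v*((z-o[2])/v[:,2])[:,None]
def proj(cam,X,cal=None):
    c=cal or r.calibration(cam)
    return cv2.projectPoints(np.array(X,float).reshape(-1,3),cv2.Rodrigues(np.array(c["R"],float))[0],np.array(c["t"],float).ravel(),np.array(c["intrinsics"],float),np.array(c["distortion"],float))[0].reshape(-1,2)
E
python3 - <<'E'
from h import *
np.set_printoptions(precision=1,suppress=True)
a=r.snapshot("scene");b=r.snapshot("top")
cv2.imwrite("pics/s.png",a);cv2.imwrite("pics/t.png",b)
for n in["scene","top"]:
    c=r.calibration(n);R=np.array(c["R"]);print(n,-R.T@np.ravel(c["t"]),R[2])
for th in["level","pad_top","foot_knob","flask","wine","jar","mug","bowl","gift"]:
    for cam in["top","scene"]:
        print(th,cam,[(np.round(d["extent"]).tolist(),round(d["conf"],2)) for d in r.search_frame(th,cam)[:2]])
o=r.get_obs();print(o["clock"],o["tool_pos"],o["tcp_rot"],o["width"])
E
```

```text
scene [1735.5  150.6 1040.2] [-0.8 -0.1 -0.6]
top [ 410.   -66.8 1513.8] [ 0.1  0.  -1. ]
level top [([202.0, 189.0, 218.0, 248.0], 0.93), ([436.0, 146.0, 472.0, 181.0], 0.54)]
level scene [([422.0, 201.0, 436.0, 251.0], 0.86)]
pad_top top [([284.0, 188.0, 424.0, 242.0], 0.67), ([202.0, 210.0, 209.0, 222.0], 0.59)]
pad_top scene [([428.0, 216.0, 433.0, 222.0], 0.38)]
foot_knob top [([400.0, 206.0, 416.0, 218.0], 0.73)]
foot_knob scene [([242.0, 181.0, 258.0, 194.0], 0.72)]
flask top [([297.0, 112.0, 328.0, 154.0], 0.9), ([282.0, 184.0, 423.0, 244.0], 0.15)]
flask scene [([307.0, 208.0, 334.0, 278.0], 0.59)]
wine top [([254.0, 114.0, 286.0, 155.0], 0.59)]
wine scene [([352.0, 208.0, 379.0, 283.0], 0.9)]
jar top [([343.0, 121.0, 370.0, 155.0], 0.79)]
jar scene [([258.0, 226.0, 291.0, 276.0], 0.67), ([235.0, 180.0, 360.0, 225.0], 0.5)]
mug top [([178.0, 157.0, 216.0, 187.0], 0.92)]
mug scene [([423.0, 233.0, 462.0, 268.0], 0.93)]
bowl top [([453.0, 239.0, 492.0, 279.0], 0.92)]
bowl scene [([194.0, 162.0, 229.0, 188.0], 0.87)]
gift top [([436.0, 146.0, 475.0, 182.0], 0.61)]
gift scene [([179.0, 211.0, 212.0, 241.0], 0.58)]
1.0 [224.7 583.2 222.6] [[-0.9  0.4  0. ]
 [ 0.4  0.9  0. ]
 [ 0.   0.  -1. ]] 86.87209157768629
```

View pics/t.png

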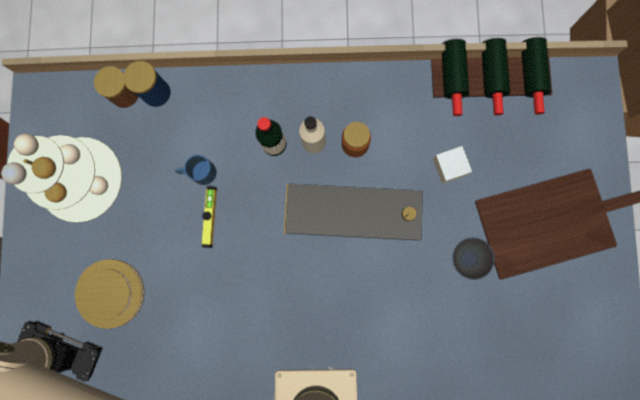

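View pics/s.png

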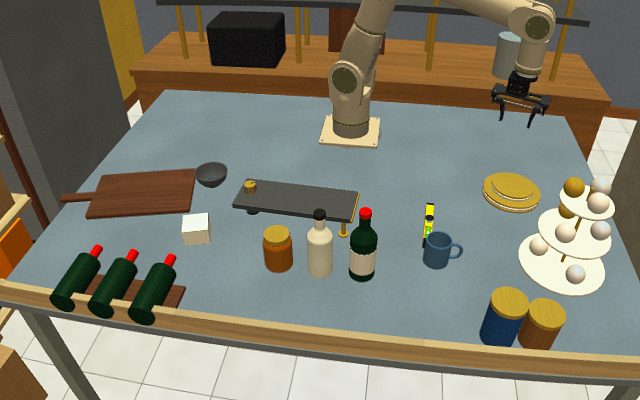

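The top view shows the level at about (208,217) with the vial at its upper end, the shelf from (286,184) to (422,240), and the knob at (409,213). Bottles stand beyond the shelf and the mug sits just past the level's vial end.

```bash
python3 - <<'E'
from h import *
np.set_printoptions(precision=1,suppress=True)
b=cv2.imread("pics/t.png")
print(atz("top",[[286,184],[422,190],[421,240],[285,234]],84))
print("knob",atz("top",[[409.5,213]],115), "pad",atz("top",[[207,216]],50))
h=cv2.cvtColor(b,cv2.COLOR_BGR2HSV)
m=cv2.inRange(h,(22,120,90),(70,255,255));m[:180]=0;m[255:]=0;m[:,:190]=0;m[:,230:]=0
p=np.argwhere(m)[:,::-1].astype(np.float32)
rc=cv2.minAreaRect(p);print(len(p),rc);bx=cv2.boxPoints(rc);W=atz("top",bx,36);print(W,W.mean(0),np.linalg.norm(W[0]-W[1]),np.linalg.norm(W[1]-W[2]))
# shelf: gray region corners
m=cv2.inRange(h,(0,0,30),(179,60,120));m[:180]=0;m[246:]=0;m[:,:280]=0;m[:,428:]=0
n,l,st,_=cv2.connectedComponentsWithStats(m);k=1+st[1:,4].argmax();rc=cv2.minAreaRect(np.argwhere(l==k)[:,::-1].astype(np.float32))
W=atz("top",cv2.boxPoints(rc),84);print("shelf",rc,W,W.mean(0))
for n,px in dict(mug=(203,168,85),flask=(312,124,220),wine=(265,125,235),jar=(356,131,120)).items():print(n,atz("top",[px[:2]],px[2]))
print(np.array(r.get_obs()["tcp_rot"]))
E
```

```text
[[ 639.9   69.2   84. ]
 [ 614.  -312.4   84. ]
 [ 474.2 -303.6   84. ]
 [ 498.9   73.4   84. ]]
knob [[ 547.  -270.3  115. ]] pad [[557.5 301.8  50. ]]
442 ((208.62255859375, 216.5579376220703), (9.262336730957031, 55.68980026245117), 5.31454610824585)
[[478.3 320.9  36. ]
 [640.2 307.3  36. ]
 [637.  280.   36. ]
 [475.3 294.   36. ]] [557.7 300.6  36. ] 162.45869124126875 27.49154972037248
shelf ((354.2785339355469, 211.7816619873047), (136.0767364501953, 51.5345573425293), 2.9609360694885254) [[ 498.9   73.4   84. ]
 [ 644.    64.4   84. ]
 [ 615.1 -316.8   84. ]
 [ 471.4 -303.1   84. ]] [ 557.4 -120.5   84. ]
mug [[691.6 305.9  85. ]]
flask [[773.9 -12.8 220. ]]
wine [[770.3 107.4 235. ]]
jar [[ 778.7 -130.7  120. ]]
[[-0.9  0.4  0. ]
 [ 0.4  0.9  0. ]
 [ 0.   0.  -1. ]]
```

```bash
python3 - <<'E'
from h import *
R=np.array(r.get_obs()["tcp_rot"]);print(R.round(4).tolist(),np.arctan2(R[1,1],R[0,1]))
E
```

```text
[[-0.9331, 0.3596, 0.0], [0.3596, 0.9331, 0.0001], [0.0, 0.0001, -1.0]] 1.2029874697284333
```

Request:
send_rows --commands '[[[0.333, -0.282, -0.02, 0, 0, 0.284, 1], [0.333, -0.282, -0.02, 0, 0, 0.284, 1], [0.333, -0.282, -0.02, 0, 0, 0.284, 1], [0.333, -0.282, -0.02, 0, 0, 0.284, 1], [0.333, -0.282, -0.02, 0, 0, 0.284, 1], [0.333, -0.282, -0.02, 0, 0, 0.284, 1], [0.333, -0.282, -0.02, 0, 0, 0.284, 1], [0.333, -0.282, -0.02, 0, 0, 0.284, 1], [0.333, -0.282, -0.02, 0, 0, 0.284, 1], [0.333, -0.282, -0.02, 0, 0, 0.284, 1]]]'

```text
clock: 2.0
tool_pos: [562.0, 294.8, 202.1]
tcp_rot: [[-0.996, 0.093, 0.002], [0.093, 0.996, -0.003], [-0.002, -0.003, -1.0]]
ft_force: [0.1, 0.3, -0.2]
width: 87.3
```

```bash
python3 - <<'E'
from h import *
np.set_printoptions(precision=2,suppress=True)
a=r.snapshot("wrist");cv2.imwrite("pics/w1.png",a)
o=r.get_obs();print(o["tool_pos"],o["q"],o["clock"])
R=np.array(o["tcp_rot"]);print(np.arctan2(R[1,1],R[0,1]))
for t in["level","pad_top"]:print(t,[(d["extent"],d["conf"]) for d in r.search_frame(t,"wrist")[:2]])
c=r.calibration("wrist");C=np.array(c["R"]);print(-C.T@np.ravel(c["t"]),C)
h=cv2.cvtColor(a,cv2.COLOR_BGR2HSV);m=cv2.inRange(h,(22,120,90),(70,255,255))
n,l,st,_=cv2.connectedComponentsWithStats(m);k=1+st[1:,4].argmax();rc=cv2.minAreaRect(np.argwhere(l==k)[:,::-1].astype(np.float32))
W=atz("wrist",cv2.boxPoints(rc),36);print(W,W.mean(0))
E
```

```text
[559.74 298.13 202.21] [-0.67  0.36  0.13  1.47 -0.05  1.31  0.95] 2.05
1.4816060299653335
level [([314.1, 97.7, 340.2, 256.3], 0.56)]
pad_top [([313.5, 171.4, 339.8, 197.0], 0.68), ([319.6, 247.3, 396.2, 335.9], 0.32)]
[477.4  309.2  365.15] [[ 0.08  1.    0.  ]
 [ 0.95 -0.08  0.29]
 [ 0.29 -0.02 -0.96]]
[[388.93 520.12  36.  ]
 [391.09 643.42  36.  ]
 [433.31 649.46  36.  ]
 [429.15 522.9   36.  ]] [410.62 583.98  36.  ]
```

View pics/w1.png

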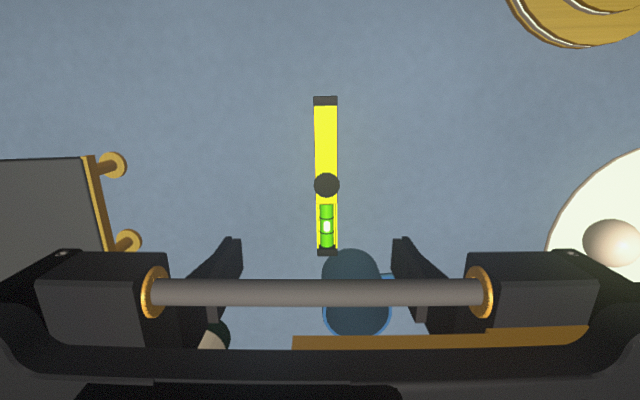

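The wrist view shows the level along column 326, pad at (326,185), vial at (326,226) on the far (+x) side, clear of the mug.

```bash
python3 - <<'E'
from h import *
np.set_printoptions(precision=1,suppress=True)
print("pad",atz("wrist",[[326.6,184.8]],50)); print(atz("wrist",[[313.5,97],[337.5,97],[316.5,255],[337.5,255]],36))
o=r.get_obs();print(o["tool_pos"])
E
```

```text
pad [[554.4 313.7  50. ]]
[[465.  307.4  36. ]
 [467.  331.8  36. ]
 [641.8 295.8  36. ]
 [643.9 320.5  36. ]]
[557.2 301.9 202.4]
```

```bash
cat >> h.py <<'E'
def lev():
    c=r.calibration("wrist");a=r.snapshot("wrist")
    h=cv2.cvtColor(a,cv2.COLOR_BGR2HSV);m=cv2.inRange(h,(24,150,60),(75,255,255))
    m[240:]*=0
    n,l,st,_=cv2.connectedComponentsWithStats(m);k=1+st[1:,4].argmax()
    return a,c,l==k
E
python3 - <<'E'
from h import *
np.set_printoptions(precision=2,suppress=True)
o=r.get_obs();print(o["tool_pos"],o["clock"])
R=np.array(o["tcp_rot"]);print(np.arctan2(R[1,1],R[0,1]),R)
a,c,m=lev();cv2.imwrite("pics/w2.png",a)
rc=cv2.minAreaRect(np.argwhere(m)[:,::-1].astype(np.float32));print(rc)
W=atz("wrist",cv2.boxPoints(rc),36,c);print(W)
d=r.search_frame("pad_top","wrist")[0]["extent"];print(d,atz("wrist",[[(d[0]+d[2])/2,(d[1]+d[3])/2]],50,c))
print(r.get_obs()["tool_pos"])
E
```

```text
[557.21 301.88 202.44] 2.15
1.4874305306918085 [[-1.    0.08 -0.  ]
 [ 0.08  1.    0.  ]
 [ 0.    0.   -1.  ]]
((318.5, 146.5), (71.0, 21.0), 90.0)
[[478.23 300.57  36.  ]
 [480.01 322.14  36.  ]
 [554.87 316.77  36.  ]
 [552.96 293.8   36.  ]]
[305.9, 179.6, 335.2, 203.9] [[561.4  306.76  50.  ]]
[556.66 302.79 202.65]
```

Request:
send_rows --commands '[[[0.001, 0.003, -0.05, 0, 0, 0, 1], [0.001, 0.003, -0.09, 0, 0, 0, 1], [0.001, 0.003, -0.13, 0, 0, 0, 1], [0.001, 0.003, -0.16, 0, 0, 0, 1], [0.001, 0.003, -0.18, 0, 0, 0, 1], [0.001, 0.003, -0.195, 0, 0, 0, 1], [0.001, 0.003, -0.195, 0, 0, 0, 1], [0.001, 0.003, -0.195, 0, 0, 0, 0.4], [0.001, 0.003, -0.195, 0, 0, 0, 0.3], [0.001, 0.003, -0.195, 0, 0, 0, 0.2]]]'

```text
clock: 3.25
tool_pos: [559.4, 304.7, 8.9]
tcp_rot: [[-0.996, 0.084, 0.002], [0.084, 0.996, 0.001], [-0.002, 0.001, -1.0]]
ft_force: [0.2, 0.3, -0.7]
width: 70.0
```

Request:
send_rows --commands '[[[0, 0, 0, 0, 0, 0, 0.15], [0, 0, 0, 0, 0, 0, 0.1], [0, 0, 0, 0, 0, 0, 0.05], [0, 0, 0, 0, 0, 0, 0], [0, 0, 0, 0, 0, 0, 0], [0, 0, 0, 0, 0, 0, 0], [0, 0, 0, 0, 0, 0, 0]]]'

```text
clock: 3.95
tool_pos: [558.7, 304.4, 7.6]
tcp_rot: [[-0.997, 0.084, 0.0], [0.084, 0.997, 0.0], [-0.0, 0.0, -1.0]]
ft_force: [0.2, 1.1, -0.1]
width: 25.4
```

Request:
send_rows --commands '[[[0, 0, 0, 0, 0, 0, 0], [0, 0, 0, 0, 0, 0, 0], [0, 0, 0.01, 0, 0, 0, 0], [0, 0, 0.03, 0, 0, 0, 0], [0, 0, 0.06, 0, 0, 0, 0], [0, 0, 0.09, 0, 0, 0, 0], [0, 0, 0.12, 0, 0, 0, 0], [0, 0, 0.14, 0, 0, 0, 0], [0, 0, 0.14, 0, 0, 0, 0], [0, 0, 0.14, 0, 0, 0, 0]]]'

```text
clock: 4.95
tool_pos: [558.3, 303.9, 146.9]
tcp_rot: [[-0.996, 0.084, -0.001], [0.084, 0.996, -0.0], [0.001, -0.0, -1.0]]
ft_force: [0.5, 0.2, -4.8]
width: 25.5
```

```bash
python3 - <<'E'
from h import *
np.set_printoptions(precision=2,suppress=True)
o=r.get_obs();print(o["tool_pos"],o["width"],o["ft_force"],o["ft_torque"])
a=r.snapshot("wrist");cv2.imwrite("pics/w3.png",a)
E
```

```text
[558.35 303.9  146.94] 25.509649233022806 [ 0.49  0.25 -4.83] [-0.06  0.11 -0.04]
```

View pics/w3.png

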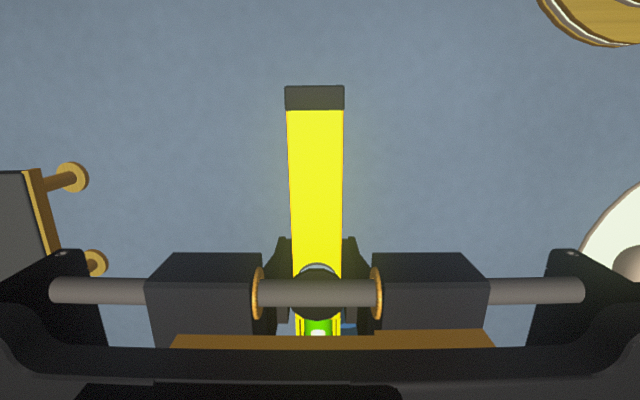

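Request:
send_rows --commands '[[[0.0, -0.035, 0.03, 0, 0, -0.14, 0], [0.0, -0.07, 0.03, 0, 0, -0.28, 0], [0.0, -0.105, 0.03, 0, 0, -0.42, 0], [0.001, -0.14, 0.03, 0, 0, -0.56, 0], [0.001, -0.175, 0.03, 0, 0, -0.7, 0], [0.001, -0.21, 0.03, 0, 0, -0.84, 0], [0.002, -0.245, 0.03, 0, 0, -0.98, 0], [0.002, -0.28, 0.03, 0, 0, -1.12, 0], [0.003, -0.315, 0.03, 0, 0, -1.26, 0], [0.003, -0.345, 0.03, 0, 0, -1.4, 0]]]'

```text
clock: 6.0
tool_pos: [560.6, -42.9, 176.0]
tcp_rot: [[-0.08, 0.997, -0.003], [0.997, 0.08, -0.001], [-0.001, -0.003, -1.0]]
ft_force: [0.5, -0.7, -3.3]
width: 25.7
```

Request:
send_rows --commands '[[[0, -0.008, 0, 0, 0, -0.12, 0], [0, -0.008, 0, 0, 0, -0.154, 0], [0, -0.008, 0, 0, 0, -0.154, 0], [0, -0.008, 0, 0, 0, -0.154, 0], [0, -0.008, 0, 0, 0, -0.154, 0]]]'

```text
clock: 6.5
tool_pos: [561.4, -48.4, 177.0]
tcp_rot: [[0.065, 0.998, -0.001], [0.998, -0.065, -0.0], [-0.0, -0.001, -1.0]]
ft_force: [0.1, 0.4, -3.6]
width: 25.4
```

```bash
python3 - <<'E'
from h import *
np.set_printoptions(precision=2,suppress=True)
o=r.get_obs();print(o["tool_pos"],o["width"],o["ft_force"],o["ft_torque"],o["q"])
R=np.array(o["tcp_rot"]);print(np.arctan2(R[1,1],R[0,1]))
c=r.calibration("wrist");a=r.snapshot("wrist");b=r.snapshot("top");cv2.imwrite("pics/w4.png",np.vstack([a[:, :],b[150:280,:]]))
E
```

```text
[561.43 -48.36 176.97] 25.437469640575536 [ 0.13  0.43 -3.56] [-0.05  0.03  0.06] [-0.43  0.24  0.51  1.71 -0.12  1.22  0.04]
-0.06524902500507958
```

View pics/w4.png

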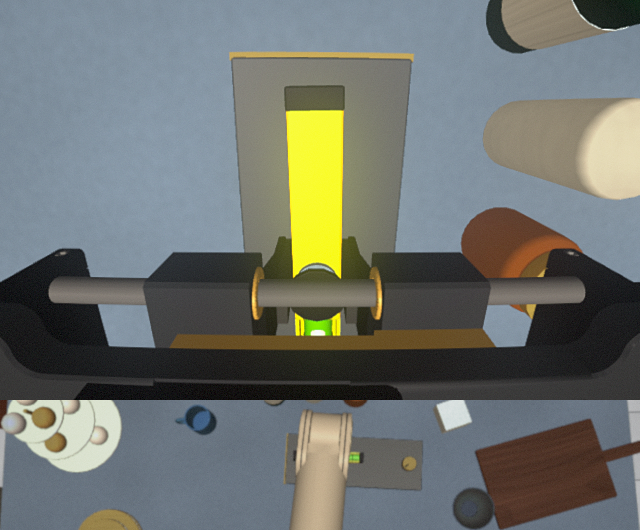

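Request:
send_rows --commands '[[[0, 0, -0.02, 0, 0, 0, 0], [0, 0, -0.04, 0, 0, 0, 0], [0, 0, -0.055, 0, 0, 0, 0], [0, 0, -0.065, 0, 0, 0, 0], [0, 0, -0.072, 0, 0, 0, 0], [0, 0, -0.076, 0, 0, 0, 0], [0, 0, -0.079, 0, 0, 0, 0], [0, 0, -0.08, 0, 0, 0, 0], [0, 0, -0.081, 0, 0, 0, 0], [0, 0, -0.082, 0, 0, 0, 0]]]'

```text
clock: 7.6
tool_pos: [561.9, -48.8, 95.9]
tcp_rot: [[0.067, 0.998, 0.001], [0.998, -0.067, 0.0], [0.0, 0.001, -1.0]]
ft_force: [-0.4, 0.2, -3.7]
width: 25.9
```

Request:
send_rows --commands '[[[0, 0, -0.001, 0, 0, 0, 0], [0, 0, -0.002, 0, 0, 0, 0], [0, 0, -0.002, 0, 0, 0, 0]]]'

```text
clock: 7.9
tool_pos: [561.6, -48.7, 93.5]
tcp_rot: [[0.067, 0.998, -0.0], [0.998, -0.067, 0.0], [0.0, -0.0, -1.0]]
ft_force: [0.7, 0.5, -4.2]
width: 25.5
```

Request:
send_rows --commands '[[[0, 0, -0.001, 0, 0, 0, 0], [0, 0, -0.001, 0, 0, 0, 0]]]'

```text
clock: 8.1
tool_pos: [561.7, -48.8, 92.5]
tcp_rot: [[0.067, 0.998, -0.0], [0.998, -0.067, 0.0], [0.0, -0.0, -1.0]]
ft_force: [-0.5, 0.3, -3.8]
width: 25.3
```

Request:
send_rows --commands '[[[0, 0, -0.001, 0, 0, 0, 0], [0, 0, -0.001, 0, 0, 0, 0]]]'

```text
clock: 8.3
tool_pos: [561.7, -48.8, 91.5]
tcp_rot: [[0.067, 0.998, 0.0], [0.998, -0.067, 0.0], [0.0, 0.0, -1.0]]
ft_force: [0.1, 0.2, -4.2]
width: 25.6
```

Request:
send_rows --commands '[[[0, 0, -0.001, 0, 0, 0, 0], [0, 0, -0.001, 0, 0, 0, 0]]]'

```text
clock: 8.5
tool_pos: [561.8, -48.7, 90.6]
tcp_rot: [[0.067, 0.998, 0.0], [0.998, -0.067, 0.0], [0.0, 0.0, -1.0]]
ft_force: [1.1, -0.3, -3.4]
width: 25.0
```

Request:
send_rows --commands '[[[0, 0, -0.001, 0, 0, 0, 0], [0, 0, -0.001, 0, 0, 0, 0]]]'

```text
clock: 8.7
tool_pos: [562.0, -48.8, 89.9]
tcp_rot: [[0.067, 0.998, 0.001], [0.998, -0.067, 0.0], [0.0, 0.001, -1.0]]
ft_force: [-0.3, -0.9, 1.9]
width: 25.4
```

Request:
send_rows --commands '[[[0, 0, -0.001, 0, 0, 0, 0], [0, 0, -0.001, 0, 0, 0, 0]]]'

```text
clock: 8.9
tool_pos: [562.1, -48.7, 88.9]
tcp_rot: [[0.067, 0.998, 0.001], [0.998, -0.067, 0.0], [0.0, 0.001, -1.0]]
ft_force: [-0.1, 1.1, 3.1]
width: 25.4
```

Request:
send_rows --commands '[[[0, 0, -0.001, 0, 0, 0, 0], [0, 0, -0.001, 0, 0, 0, 0]]]'

```text
clock: 9.1
tool_pos: [562.1, -48.7, 87.8]
tcp_rot: [[0.067, 0.998, 0.001], [0.998, -0.067, 0.0], [0.0, 0.001, -1.0]]
ft_force: [1.2, -0.1, 3.3]
width: 25.6
```

Contact made; now open, then rise straight up and back towards +y to see the vial.

Request:
send_rows --commands '[[[0, 0, 0, 0, 0, 0, 0.4], [0, 0, 0, 0, 0, 0, 0.7], [0, 0, 0, 0, 0, 0, 1], [0, 0, 0, 0, 0, 0, 1], [0, 0, 0.01, 0, 0, 0, 1], [0, 0, 0.04, 0, 0, 0, 1], [0, 0, 0.08, 0, 0, 0, 1], [0, 0, 0.12, 0, 0, 0, 1], [0, 0.03, 0.14, 0, 0, 0, 1], [0, 0.06, 0.14, 0, 0, 0, 1]]]'

```text
clock: 10.1
tool_pos: [563.3, 11.0, 232.1]
tcp_rot: [[0.07, 0.998, 0.006], [0.998, -0.07, 0.001], [0.002, 0.006, -1.0]]
ft_force: [0.4, 0.9, -1.2]
width: 86.4
```

Request:
send_rows --commands '[[[0, 0, 0, 0, 0, 0, 1], [0, 0, 0, 0, 0, 0, 1], [0, 0, 0, 0, 0, 0, 1]]]'

```text
clock: 10.4
tool_pos: [561.6, 10.1, 227.7]
tcp_rot: [[0.068, 0.998, -0.0], [0.998, -0.068, -0.001], [-0.001, 0.0, -1.0]]
ft_force: [-0.7, -0.3, -0.6]
width: 87.2
```

```bash
python3 - <<'E'
from h import *
np.set_printoptions(precision=2,suppress=True)
o=r.get_obs();print(o["tool_pos"],o["width"],o["clock"])
a=r.snapshot("wrist");cv2.imwrite("pics/w5.png",a)
for X in([559.4+.067*d,-78.4+.998*d,84+36] for d in(30,-22)):print(proj("wrist",X))
for t in["level","bubble","pad_top"]:print(t,[(d["extent"],d["conf"]) for d in r.search_frame(t,"wrist")[:2]])
E
```

```text
[561.58  10.1  227.73] 87.19850602054532 10.4
[[319.97 258.56]]
[[319.84 303.99]]
level [([308.0, 158.1, 340.4, 336.3], 0.95)]
bubble []
pad_top [([308.2, 252.4, 338.0, 278.1], 0.71)]
```

View pics/w5.png

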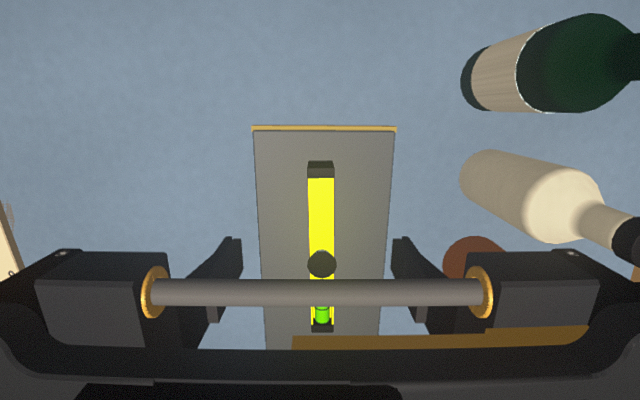

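Request:
send_rows --commands '[[[-0.004, -0.05, 0.01, 0, 0, 0, 1], [-0.008, -0.1, 0.01, 0, 0, 0, 1], [-0.012, -0.15, 0.01, 0, 0, 0, 1], [-0.012, -0.16, 0.01, 0, 0, 0, 1], [-0.012, -0.16, 0.01, 0, 0, 0, 1], [-0.012, -0.16, 0.01, 0, 0, 0, 1], [-0.012, -0.16, 0.01, 0, 0, 0, 1]]]'

```text
clock: 11.3
tool_pos: [550.1, -146.8, 237.4]
tcp_rot: [[0.064, 0.998, -0.0], [0.998, -0.064, 0.001], [0.001, -0.0, -1.0]]
ft_force: [-0.1, 0.3, 0.6]
width: 87.3
```

```bash
python3 - <<'E'
from h import *
np.set_printoptions(precision=2,suppress=True)
o=r.get_obs();print(o["tool_pos"],o["clock"])
c=r.calibration("wrist");a=r.snapshot("wrist")
print(c["intrinsics"][0][0])
q=proj("wrist",[559.4,-78.4-24,119],c)[0];print(q)
for t in["level","bubble","pad_top","foot_knob"]:print(t,[(d["extent"],d["conf"]) for d in r.search_frame(t,"wrist")[:2]])
x,y=q.round().astype(int);cv2.imwrite("pics/w6.png",a)
cr=cv2.resize(a[max(y-70,0):y+70,x-50:x+50],None,fx=4,fy=4,interpolation=cv2.INTER_CUBIC)
cv2.imwrite("pics/w6c.png",np.hstack([cr,cv2.resize(a,(400,250)) if 0 else np.zeros((cr.shape[0],0,3),np.uint8)]))
print(x-50,y-70)
E
```

```text
[ 550.12 -146.8   237.35] 11.3
307.3285142721362
[323.15 150.86]
level [([307.3, 0.0, 341.7, 190.8], 0.82)]
bubble [([450.8, 116.2, 583.9, 203.2], 0.73), ([319.5, 132.7, 327.2, 144.6], 0.52)]
pad_top [([303.9, 70.0, 341.3, 103.6], 0.59)]
foot_knob [([305.2, 277.0, 338.4, 315.7], 0.84)]
273 81
```

View pics/w6c.png

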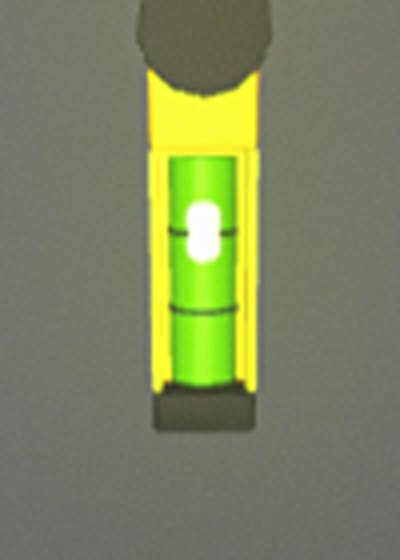

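Bubble is 40 px of ~4.5 px/mm off: about 8.9 mm towards +y, so about 2.17 rad clockwise. Checking the knob position.

```bash
python3 - <<'E'
from h import *
np.set_printoptions(precision=1,suppress=True)
print(atz("wrist",[[321.8,296.3],[305.2,296],[338.4,296],[321.8,277],[321.8,315.7]],113))
print(atz("wrist",[[323.5,86.8]],131),r.get_obs()["tool_pos"])
E
```

```text
[[ 548.7 -260.5  113. ]
 [ 530.8 -259.   113. ]
 [ 566.7 -261.3  113. ]
 [ 550.1 -236.8  113. ]
 [ 547.2 -285.5  113. ]]
[[562.5 -49.3 131. ]] [ 549.9 -148.   237.6]
```

View pics/w6.png

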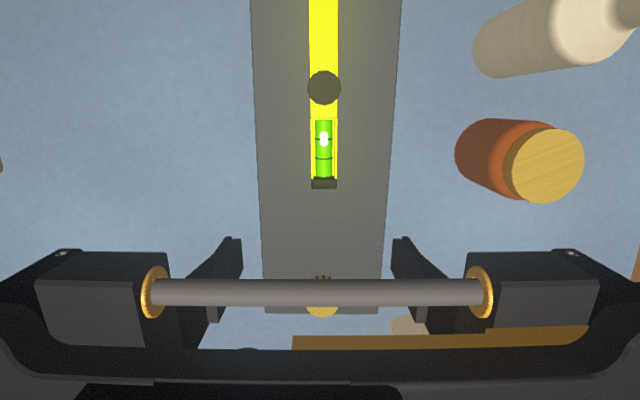

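The level stands free with the pad at (323,87) and the knob at about (322,296), at (548,-267.5). Moving over it.

Request:
send_rows --commands '[[[0, -0.03, -0.01, 0, 0, 0.14, 1], [0, -0.06, -0.02, 0, 0, 0.28, 1], [0, -0.09, -0.03, 0, 0, 0.42, 1], [-0.002, -0.119, -0.03, 0, 0, 0.56, 1], [-0.002, -0.119, -0.03, 0, 0, 0.7, 1], [-0.002, -0.119, -0.03, 0, 0, 0.84, 1], [-0.002, -0.119, -0.05, 0, 0, 0.98, 1], [-0.002, -0.119, -0.08, 0, 0, 1.065, 1], [-0.002, -0.119, -0.1, 0, 0, 1.065, 1], [-0.002, -0.119, -0.1, 0, 0, 1.065, 1]]]'

```text
clock: 12.55
tool_pos: [546.3, -266.7, 134.8]
tcp_rot: [[-0.841, 0.542, -0.005], [0.542, 0.841, 0.002], [0.005, -0.001, -1.0]]
ft_force: [-0.2, 0.1, 0.4]
width: 87.1
```

Request:
send_rows --commands '[[[0, 0, -0.02, 0, 0, 0, 1], [0, 0, -0.038, 0, 0, 0, 1], [0, 0, -0.05, 0, 0, 0, 1], [0, 0, -0.051, 0, 0, 0, 1], [0, 0, -0.051, 0, 0, 0, 0.7], [0, 0, -0.051, 0, 0, 0, 0.6], [0, 0, -0.051, 0, 0, 0, 0.5], [0, 0, -0.051, 0, 0, 0, 0.45]]]'

```text
clock: 13.35
tool_pos: [548.0, -267.9, 87.2]
tcp_rot: [[-0.84, 0.542, 0.001], [0.542, 0.84, -0.0], [-0.001, 0.0, -1.0]]
ft_force: [-0.5, 0.1, 0.4]
width: 63.0
```

Request:
send_rows --commands '[[[0, 0, 0, 0, 0, 0, 0.4], [0, 0, 0, 0, 0, 0, 0.35], [0, 0, 0, 0, 0, 0, 0.3], [0, 0, 0, 0, 0, 0, 0.3]]]'

```text
clock: 13.75
tool_pos: [547.4, -268.2, 86.6]
tcp_rot: [[-0.84, 0.542, -0.0], [0.542, 0.84, -0.0], [0.0, -0.0, -1.0]]
ft_force: [-1.9, -1.3, 0.9]
width: 37.4
```

Request:
send_rows --commands '[[[0, 0, 0, 0, 0, 0, 0], [0, 0, 0, 0, 0, 0, 0], [0, 0, 0.0002, 0, 0, -0.1, 0], [0, 0, 0.0005, 0, 0, -0.24, 0], [0, 0, 0.0008, 0, 0, -0.38, 0], [0, 0, 0.001, 0, 0, -0.52, 0], [0, 0, 0.0013, 0, 0, -0.66, 0], [0, 0, 0.0016, 0, 0, -0.8, 0], [0, 0, 0.0018, 0, 0, -0.9, 0], [0, 0, 0.002, 0, 0, -1.0, 0]]]'

```text
clock: 14.75
tool_pos: [548.1, -267.7, 88.7]
tcp_rot: [[0.006, 1.0, 0.0], [1.0, -0.006, -0.0], [-0.0, 0.0, -1.0]]
ft_force: [0.9, -1.8, 0.6]
width: 37.3
```

```bash
python3 - <<'E'
from h import *
np.set_printoptions(precision=2,suppress=True)
o=r.get_obs();print(o["tool_pos"],o["width"],o["ft_force"],o["ft_torque"],o["q"])
E
```

```text
[ 548.05 -267.66   88.67] 37.33989300652807 [ 0.91 -1.79  0.6 ] [-0.36  0.26  0.12] [-0.13  0.47  0.66  1.69 -0.32  1.09  0.61]
```

Request:
send_rows --commands '[[[0, 0, 0.0003, 0, 0, -0.14, 0], [0, 0, 0.0006, 0, 0, -0.28, 0], [0, 0, 0.0009, 0, 0, -0.42, 0], [0, 0, 0.0012, 0, 0, -0.56, 0], [0, 0, 0.0015, 0, 0, -0.7, 0], [0, 0, 0.0018, 0, 0, -0.84, 0], [0, 0, 0.002, 0, 0, -0.98, 0], [0, 0, 0.0023, 0, 0, -1.1, 0], [0, 0, 0.0024, 0, 0, -1.17, 0], [0, 0, 0.0024, 0, 0, -1.17, 0]]]'

```text
clock: 15.75
tool_pos: [548.8, -267.8, 91.1]
tcp_rot: [[0.922, 0.386, 0.002], [0.386, -0.922, -0.001], [0.001, 0.002, -1.0]]
ft_force: [4.0, -2.9, -2.2]
width: 37.3
```

Request:
send_rows --commands '[[[0, 0, 0, 0, 0, 0, 0], [0, 0, 0, 0, 0, 0, 0], [0, 0, 0, 0, 0, 0, 0.6], [0, 0, 0, 0, 0, 0, 0.8], [0, 0, 0, 0, 0, 0, 1], [0, 0, 0, 0, 0, 0, 1], [0, 0, 0, 0, 0, 0, 1], [0, 0, 0.04, 0, 0, 0.05, 1], [0, 0, 0.08, 0, 0, 0.19, 1], [0, 0, 0.12, 0, 0, 0.33, 1]]]'

```text
clock: 16.75
tool_pos: [547.4, -267.8, 212.4]
tcp_rot: [[0.742, 0.67, -0.0], [0.67, -0.742, -0.0], [-0.001, -0.0, -1.0]]
ft_force: [0.5, 1.2, 0.3]
width: 85.4
```

Request:
send_rows --commands '[[[0, 0.03, 0.025, 0, 0, 0.14, 1], [0, 0.06, 0.025, 0, 0, 0.28, 1], [0.001, 0.09, 0.025, 0, 0, 0.42, 1], [0.002, 0.119, 0.025, 0, 0, 0.56, 1], [0.002, 0.119, 0.025, 0, 0, 0.7, 1], [0.002, 0.119, 0.025, 0, 0, 0.75, 1], [0.002, 0.119, 0.025, 0, 0, 0.75, 1], [0.002, 0.119, 0.025, 0, 0, 0.75, 1], [0.002, 0.119, 0.025, 0, 0, 0.75, 1]]]'

```text
clock: 17.65
tool_pos: [549.6, -149.0, 235.9]
tcp_rot: [[0.094, 0.996, -0.0], [0.996, -0.094, 0.0], [0.0, -0.0, -1.0]]
ft_force: [0.3, 1.2, 0.9]
width: 86.8
```

```bash
python3 - <<'E'
from h import *
np.set_printoptions(precision=2,suppress=True)
o=r.get_obs();print(o["tool_pos"],o["clock"]);R=np.array(o["tcp_rot"]);print(np.arctan2(R[1,1],R[0,1]))
c=r.calibration("wrist");a=r.snapshot("wrist");cv2.imwrite("pics/w7.png",a)
d=r.search_frame("pad_top","wrist")[0]["extent"];print(d,atz("wrist",[[(d[0]+d[2])/2,(d[1]+d[3])/2]],133.5,c))
x,y=proj("wrist",[561,-78.4-24,120],c)[0].round().astype(int)
cv2.imwrite("pics/w7c.png",cv2.resize(a[max(y-70,0):y+70,x-50:x+50],None,fx=4,fy=4,interpolation=cv2.INTER_CUBIC));print(x,y)
E
```

```text
[ 549.61 -149.01  235.92] 17.65
-0.09392500989950109
[302.6, 65.6, 337.2, 102.8] [[562.2  -48.77 133.5 ]]
324 148
```

View pics/w7c.png

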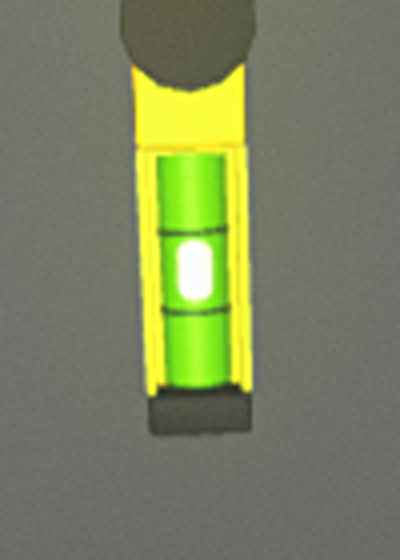

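Bubble centred (rows 238–301 between lines 232 and 310, ~0.3 mm off). Now close the fingers and go over the pad at (562,-48.7).

Request:
send_rows --commands '[[[0.006, 0.05, 0, 0, 0, 0.027, 0.5], [0.0125, 0.1, 0, 0, 0, 0.027, 0.2], [0.0125, 0.1, 0, 0, 0, 0.027, 0], [0.0125, 0.1, 0, 0, 0, 0.027, 0], [0.0125, 0.1, 0, 0, 0, 0.027, 0], [0.0125, 0.1, -0.03, 0, 0, 0.027, 0], [0.0125, 0.1, -0.06, 0, 0, 0.027, 0], [0.0125, 0.1, -0.08, 0, 0, 0.027, 0], [0.0125, 0.1, -0.09, 0, 0, 0.027, 0], [0.0125, 0.1, -0.09, 0, 0, 0.027, 0]]]'

```text
clock: 18.75
tool_pos: [561.5, -50.0, 145.2]
tcp_rot: [[0.067, 0.998, -0.002], [0.998, -0.067, -0.001], [-0.001, -0.002, -1.0]]
ft_force: [0.1, 0.0, 0.4]
width: 15.0
```

Request:
send_rows --commands '[[[0, 0, -0.003, 0, 0, 0, 0], [0, 0, -0.006, 0, 0, 0, 0], [0, 0, -0.008, 0, 0, 0, 0], [0, 0, -0.008, 0, 0, 0, 0]]]'

```text
clock: 19.15
tool_pos: [562.3, -48.7, 138.1]
tcp_rot: [[0.065, 0.998, 0.0], [0.998, -0.065, 0.0], [0.0, 0.0, -1.0]]
ft_force: [-0.4, -0.3, 1.3]
width: 0.6
```

Request:
send_rows --commands '[[[0, 0, -0.001, 0, 0, 0, 0], [0, 0, -0.002, 0, 0, 0, 0], [0, 0, -0.003, 0, 0, 0, 0], [0, 0, -0.003, 0, 0, 0, 0], [0, 0, -0.003, 0, 0, 0, 0]]]'

```text
clock: 19.65
tool_pos: [562.2, -48.8, 135.0]
tcp_rot: [[0.065, 0.998, 0.0], [0.998, -0.065, 0.0], [0.0, 0.0, -1.0]]
ft_force: [-0.1, -0.3, -1.0]
width: 0.2
```

Request:
send_rows --commands '[[[0, 0, -0.001, 0, 0, 0, 0], [0, 0, -0.002, 0, 0, 0, 0], [0, 0, -0.002, 0, 0, 0, 0]]]'

```text
clock: 19.95
tool_pos: [562.3, -48.8, 133.0]
tcp_rot: [[0.065, 0.998, 0.0], [0.998, -0.065, 0.0], [0.0, 0.0, -1.0]]
ft_force: [-0.5, 0.4, 2.2]
width: 0.0
```

Request:
send_rows --commands '[[[0, 0, -0.001, 0, 0, 0, 0], [0, 0, -0.002, 0, 0, 0, 0], [0, 0, -0.002, 0, 0, 0, 0]]]'

```text
clock: 20.25
tool_pos: [562.4, -48.8, 131.1]
tcp_rot: [[0.065, 0.998, 0.0], [0.998, -0.065, 0.0], [0.0, 0.0, -1.0]]
ft_force: [-1.6, 0.2, 4.5]
width: 0.3
```

Request:
send_rows --commands '[[[0, 0, -0.001, 0, 0, 0, 0], [0, 0, -0.001, 0, 0, 0, 0], [0, 0, -0.001, 0, 0, 0, 0]]]'

```text
clock: 20.55
tool_pos: [562.4, -48.8, 130.3]
tcp_rot: [[0.065, 0.998, 0.0], [0.998, -0.065, 0.0], [0.0, 0.0, -1.0]]
ft_force: [-2.9, 0.0, 6.2]
width: 0.4
```

```bash
python3 - <<'E'
from h import *
np.set_printoptions(precision=2,suppress=True)
F=[]
for i in range(6):
    a=r.snapshot("scene" if i<5 else "wrist");F.append(r.get_obs()["ft_force"])
    if i==0:s=a
print(np.array(F),np.mean(F,0),r.get_obs()["tool_pos"])
s=cv2.resize(s[140:260,200:400],None,fx=3,fy=3,interpolation=cv2.INTER_CUBIC)
t=r.snapshot("top");t=cv2.resize(t[175:250,270:430],None,fx=3,fy=3,interpolation=cv2.INTER_CUBIC)
w=cv2.resize(a,(320,200));im=np.zeros((600,800,3),np.uint8);im[:360,:600]=s;im[360:585,:480]=t;im[360:560,480:800]=w
cv2.imwrite("pics/f.png",im)
E
```

```text
[[-1.38 -0.3   6.1 ]
 [-1.31 -0.11  5.69]
 [-1.83 -0.59  5.88]
 [-1.32  0.53  5.84]
 [-1.47  0.37  7.78]
 [-1.51  0.37  5.94]] [-1.47  0.04  6.21] [562.35 -48.76 130.29]
```

View pics/f.png

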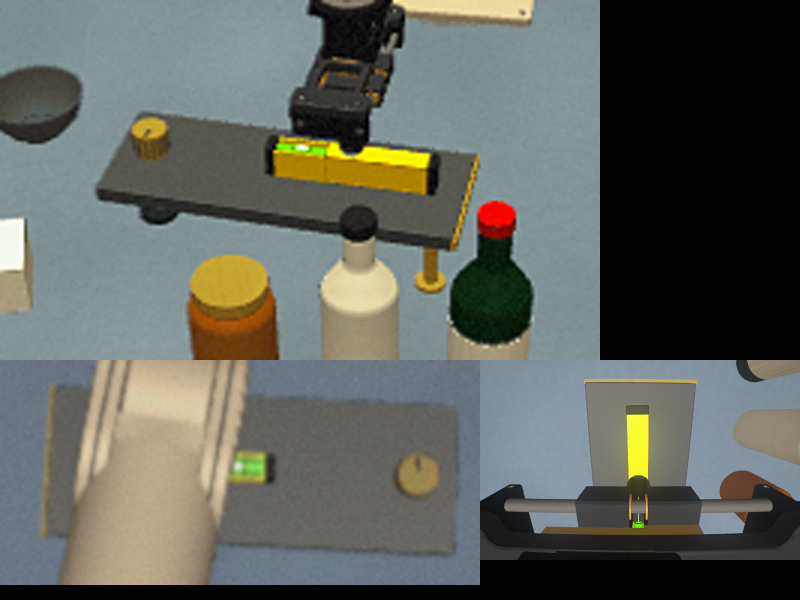

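The final view shows the level upright and lengthwise on the shelf with the fingers on its pad. Mean press is 6.2 N, roughly 4 mm, and the bottles, jar, bowl and gift box are where they were. Handing in.

```bash
python3 -c "
from h import r
r.sign_off();print(r.get_obs()['ft_force'],r.get_obs()['clock'])"
```

```text
the job is handed in; nothing more can be done
the job is handed in; nothing more can be done
```

The job is handed in, and I finished while still pressing the pad; the sign-off gave no verdict.

- **Placing:** I stood the level lengthwise on the shelf, about 30 mm towards +y of the shelf spot, and let go. The bubble then showed about 8.9 mm off.
- **Levelling:** I turned the knob about 2.17 rad clockwise in one grip and left it. A close wrist picture, taken with the level untouched, showed the bubble wholly between the lines, about 0.3 mm off centre.
- **Pressing:** I pressed the pad with shut fingers at a mean of 6.2 N, which is about 4 mm down. With the level's weight, that puts roughly 9.7 N on the shelf. A side force of about 1.5 N remained. The hand is about 220 mm from the knob.
- **Last pictures:** The level was upright and lengthwise. The bottles, jar, bowl and gift box looked undisturbed. The mug was out of the last picture, but nothing was moved near it after the level was lifted away at the start.
- **Not checked from close by:** I did not re-measure the bubble while pressing, because the hand hid it from the wrist camera. The far pictures were too coarse to measure it.

The last clock reading was about 21 s of the 67 s allowed.

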